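# Load the shoe tote and dock it behind the lip of its ramp cradle

## Task

Lay the horseshoe flat in the plywood tote, then slide the tote up the loading ramp, without picking it up, until its lower edge (the end with the red mark) drops behind the lip and the whole tote sits flat on the sloping deck, held between the lip and the sprung back bar. You have to press it against the sprung bar to clear the lip, but gently: never drive the bar right back onto its stops. Let go once the tote is home, and leave the hoof gauge, the rasp handle and the clinchers where they lie.

Things in the scene. Friction and masses are not known exactly. Their poses are not given: they have to be found in the camera images.
- stand: Tote dock: green steel frame fixed to the bench, 340 mm long, 190 mm wide, with a bare-metal ramp and a sloping deck behind it. Origin: on the bench, middle of the ramp's foot; x runs level uphill along the dock, z up. The ramp starts flush with the bench at x = 0 and rises at 18 degrees over 130 mm of slope to a yellow-edged lip 40 mm above the bench.
- cradle: Sloping part of the dock. Origin: middle of the lip at deck level; x up the slope (18 degrees above level), y across, z square off the deck. The ramp surface is at z = 9 mm from x = -130 mm to 0 and ends in a square 9 mm step down (the lip) to the deck at z = 0. A fixed back plate ends the deck at x = 220 mm. Slippery (friction about 0.2): a tote let go on the ramp slides back.
- seat (a point): Where the tote's origin belongs: on the deck, 90 mm uphill of the lip (cradle frame x = 90 mm, y = z = 0). Green side cheeks stand 177 mm apart and 30 mm above the deck from x = -75 mm to the back; below x = -75 mm they flare outwards at 0.4 rad for another 55 mm.
- back_bar (a joint): Travel of the red sprung bar in m: 0 free, growing as it is pushed uphill, 0.0047 hard on its stops. 4 N per mm. A seated tote holds it back 2.7 mm (11 N); to clear the lip it must go back 3.3 mm (13 N); beyond 4.5 mm (18 N) counts as on its stops. Pushing the loaded tote up the slope takes another 2 to 6 N, which comes on top.
- bar_face (a point): Middle of the rubber face of the red sprung back bar across the top end of the deck, 13 mm above the deck; the bar is 163 mm wide, 16 mm high. Free, this face is at cradle frame x = 177.3 mm.
- tote: Open plywood tote with steel corner straps, outside 180 (x) by 170 (y) by 60 mm high, walls and floor 9 mm thick, 0.33 to 0.65 kg empty. Origin: centre of its underside, z up. x points to the end that goes up the ramp first; the near end, at -x, has a small red mark. It stands on the bench below the ramp, somewhat askew.
- tote_near_edge (a point): Middle of the bottom edge of the tote's near end (tote frame x = -90 mm, underside): the edge that has to drop behind the lip. While fingers press hard on the near wall, their friction can hold this edge up level with the lip: stroke or press the near end down some 10 mm while keeping the push, then ease off.
- horseshoe: Flat steel pony shoe lying on the bench, 0.32 kg, 105 mm long, 108 mm wide, 8 mm thick, web 20 mm wide. Origin: on its underside, about the middle of the curve (toe end at x = +54 mm, heels at -54 mm); x points to the toe, the opening is at -x.
- shoe_toe (a point): Middle of the shoe's web at the toe: 44.5 mm from the shoe's origin along its x, half way up its thickness. The web is straight there for 22 mm and 20 mm wide along the shoe's x: a good place to grip from above.
- hoof_gauge: Bystander: flat brass hoof gauge with two arms, about 150 by 60 mm, 8 mm high; origin under its middle.
- rasp_handle: Bystander: turned ash rasp handle with a brass ferrule, about 135 mm long (x), 33 mm thick; origin under its middle.
- clincher: Bystander: iron clincher (hoof pliers) lying beyond the dock's upper end, about 240 mm long (x, jaws at +x), 15 mm high; origin under its middle. (A second one lies far off near the vise.)

How it is judged:
On the way, in this order (a step that is already met when the one before it is completed fails the run):
1. the horseshoe lies on the floor of the tote, let go, with the tote still standing on the bench (x of horseshoe in the frame of tote between -0.045 and 0.045 m and y of horseshoe in the frame of tote between -0.04 and 0.04 m and z of horseshoe in the frame of tote between 0.004 and 0.025 m and contact force between the fingers and horseshoe below 0.1 N and angle between tote's own z axis and vertical below 0.06 rad and linear speed of horseshoe below 0.02 m/s), for 0.2 s.
2. the tote rides on the ramp, its near edge still below the lip (angle between tote's own z axis and vertical between 0.22 and 0.45 rad and x of tote_near_edge in the frame of cradle between -0.11 and -0.005 m and z of tote_near_edge in the frame of cradle below 0.02 m), for 0.1 s.
At the end, for the whole second after the job is handed in: The tote lies flat on the deck (within 2 degrees), its near edge down behind the lip (within 3 mm of deck and lip), held by the sprung bar, the horseshoe lying on its floor (shoe origin within 40 mm of the tote's middle), everything released and at rest (x of tote_near_edge in the frame of cradle between -0.003 and 0.004 m and y of tote_near_edge in the frame of cradle between -0.008 and 0.008 m and z of tote_near_edge in the frame of cradle between -0.003 and 0.003 m and angle between the z axis of tote and the z axis of cradle, either way round below 0.035 rad and angle between the x axis of tote and the x axis of cradle, either way round below 0.06 rad and value of joint back_bar between 0.0015 and 0.004 m and x of horseshoe in the frame of tote between -0.045 and 0.045 m and y of horseshoe in the frame of tote between -0.04 and 0.04 m and z of horseshoe in the frame of tote between 0.004 and 0.025 m and linear speed of tote below 0.01 m/s and linear speed of horseshoe below 0.02 m/s); the robot touches nothing.
It fails at once if the back bar is driven onto its stops (back by more than 4.5 mm, about 18 N) (value of joint back_bar above 0.0045 m).
It fails at once if the tote is picked up (its underside's centre more than 30 mm above the bench and about 30 mm clear of the ramp) (height (world z) of tote above 0.03 m and z of tote in the frame of cradle above 0.04 m).
It fails at once if a bystander is shifted by more than 20 mm (distance of any of hoof_gauge, rasp_handle, clincher from where it was at the start of the episode above 0.02 m).
It also fails if it takes over 72 s, if anything falls off the work surface, if the arm or the gripper's body presses on something with over 40 N, if the wrist force passes 120 N, or if a joint passes its speed limit or range.

## Robot

A 6-joint arm with a two-finger parallel gripper is mounted at the origin on the work surface. World frame = base frame: x ahead of the robot, y to its left, z up, the work surface at z = 0. Lengths are in m, angles in rad, forces in N, time in s.
With the tool pointing down it reaches from about 0.35 to 0.875 m from the base axis. Payload 15.5 kg.
Tool frame: the origin (TCP) lies midway between the tips of the shut fingers; the grasp point (between the pads) lies ctrl.tcp_to_grasp behind it (ctrl.tcp_to_grasp is the distance from the TCP to the grasp point, in m); z points along the fingers, y is the line along which they close (so a half turn about z gives the same grasp; the last joint's range is limited). The gripper opens to 85 mm and grips with 20 to 120 N. Pads are 22 mm wide; open, the fingers measure 114 mm over their backs; the gripper's body (76 mm by 85 mm) begins 54 mm behind the grasp point. The pads swing forward as they close: fully open they stand 13 mm farther back than shut.
Start: joints at [-1.268, 0.494, 1.345, -0, 1.302, -0.096], TCP at [0.242, -0.576, 0.231] pointing down, gripper open.
Joint ranges: [-2.91, 2.91], [-0.82, 2.16], [0.22, 2.67], [-1.22, 4.37], [0.12, 2.79], [-3.08, 3.08]. Speed limits (rad/s): [1.89, 1.89, 2.57, 3.01, 3.01, 3.01].

## Interface

Orientations are given as a unit quaternion [x, y, z, w].
In Python, from plant import ctrl, vision, close_job, spotter gives the robot as it stands.
- The arm moves only by the tool carry_out, never from a script. Its argument "deltas" is a list of rows, each a list of 3 entries, a list of its own where there are three numbers: the shift along the tool's x, y, z in cm, then the turn about the tool's z in degrees, then the closure, from 0 (fully open) to 1 (shut). A call has exactly 10 rows; each row is the pose to reach, as a shift and turn from the pose commanded when the call began, along the tool's axes at that moment; what a row does not reach only later rows make up. A row lasts 1/8 s, in which the tool goes at most 62.5 mm and 10.7 degrees, less where a joint would pass 70% of its speed; a pose out of reach is approached as far as the arm can. A call with a gripper value outside its range is refused whole. The fingers move at their own pace and stop on an object; "newtons" is the grip in N (left out, the last holds). Time passes only in rows, so rows that repeat a pose let the fingers close, or fill a call up. It gives the time, the measured TCP pose, the force, the opening and the grip force at its end, in the units of the state.
- ctrl.get_state(): the state, without advancing time (a new reading comes with each control period).
- vision.snapshot(name): name is "scene" or "top" or "wrist"; returns a dict with "frame" (420x560x3 uint8, red, green, blue), "K" (3x3 intrinsics, pixels), "camera_from_world" (4x4, takes a point from world to camera coordinates). Camera axes: x right, y down, z forward; pixel columns grow to the right and rows downward; lengths in m; the calibration is good to about 2 mm. A picture is of the moment at which its call begins. There is no depth.
- close_job(): hands the job in; it is judged then, once.
Trained networks look in a picture, given as the dict that the camera call returned (one of the last four; its "shot" number tells which), for a name from the list of things; names that differ only in an ending like _2 or _b are one class to them, and where a whole thing is asked for, a point or a joint stands for the part that bears it (a point fixed in the world has none). Each returns a list of dicts, best first, with "conf" (0 to 1); they miss things now and then, are a little off and sometimes report something else, mostly with a low value. They report only what shows in the picture. A call takes as long as a camera call.
- spotter.silhouettes(name, picture): "mask" (420x560 bool, what is visible of it).
- spotter.place_of(name, picture): "point" ([x, y, z] in m, in world coordinates, good to about 4 mm: a listed point, or the origin of a listed thing).
The state is a dict: "time_s": time; "qpos": joint angles; "dq": joint speeds; "effort": joint torques, N m; "position": TCP position; "ee_rot": TCP orientation; "contact_force": force on the tool from outside, world axes, zero at the start; "wrist_torque": the same for the moment, N m; "gripper_width": opening from 0.0 (shut) to 1.0 (fully open); "gripper_force": force on a finger pad.
Only numpy, scipy, OpenCV 4.12 (cv2) and the standard library are available. Lean on these libraries where they do the work, as an engineer would, in place of code of your own. Each camera call takes 0.05 s, during which the arm holds its last target. There are 200 camera calls.

## Working session

There is one attempt and no reset: what is moved stays moved. The work goes in short steps, Python scripts to look and compute and a tool call to move; the robot and the scene stay as the last step left them, time stands still between calls to the robot, and variables do not carry over. Pictures are saved under pics/ and viewed, at most 10 in all, crops included, and the job is handed in when it is done.

Besides the shell and the picture viewer there is one more tool, called after "Emit:" as name([rows], argument=value, ...), one row to a line, values as JSON. carry_out: Moves the arm, as the interface text tells. Its arguments: {"type":"object","properties":{"deltas":{"type":"array"},"newtons":{"type":"number"}},"required":["deltas"]}

```bash
ls; mkdir -p pics
cat > h.py <<'E'
import numpy as np, cv2
from plant import ctrl, vision, close_job, spotter
from scipy.spatial.transform import Rotation as R
def snap(n,save=None):
    s=vision.snapshot(n)
    if save: cv2.imwrite(f'pics/{save}.png',s['frame'][:,:,::-1])
    return s
def pix(s,p):
    c=s['camera_from_world']@np.r_[p,1]; u=s['K']@c[:3]; return u[:2]/u[2]
def ray(s,uv):
    T=np.linalg.inv(s['camera_from_world']); d=T[:3,:3]@np.linalg.inv(s['K'])@np.r_[uv,1]
    return T[:3,3],d/np.linalg.norm(d)
def onplane(s,uv,z):
    o,d=ray(s,uv); return o+d*(z-o[2])/d[2]
def tri(a,b):
    A=np.zeros((3,3));v=np.zeros(3)
    for s,uv in (a,b):
        o,d=ray(s,uv);P=np.eye(3)-np.outer(d,d);A+=P;v+=P@o
    return np.linalg.solve(A,v)
E
python3 - <<'E'
from h import *
np.set_printoptions(precision=4,suppress=True)
print(ctrl.tcp_to_grasp, ctrl.get_state())
a=snap('scene','s0');b=snap('top','t0')
for s in(a,b):
    print(np.linalg.inv(s['camera_from_world'])[:3,3])
    for n in ['stand','cradle','seat','bar_face','tote','tote_near_edge','horseshoe','shoe_toe','hoof_gauge','rasp_handle','clincher']:
        try: print(n,[(np.round(d['point'],4),round(d['conf'],2)) for d in spotter.place_of(n,s)[:2]])
        except Exception as e: print(n,e)
E
```

```text
pics
0.0187 {'time_s': 0.0, 'qpos': array([-1.2685,  0.4942,  1.3461,  0.    ,  1.3025, -0.0955]), 'dq': array([ 0.0019, -0.0003,  0.0009,  0.0009,  0.002 ,  0.    ]), 'effort': array([ -0.0088, -88.216 , -38.3869,  -0.0009,   0.0104,  -0.0001]), 'position': array([ 0.242 , -0.5758,  0.2307]), 'ee_rot': array([ 0.9803,  0.1976, -0.0001, -0.0006]), 'contact_force': array([-0.6964, -0.025 ,  0.1402]), 'wrist_torque': array([ 0.0031,  0.0247, -0.0367]), 'gripper_force': 0.0, 'gripper_width': 1.0041529733234524}
[ 1.4835 -0.7426  0.8381]
stand [(array([ 0.6253, -0.0177, -0.0008]), 0.73)]
cradle [(array([0.5955, 0.1081, 0.0356]), 0.64)]
seat [(array([0.5755, 0.1884, 0.0601]), 0.84)]
bar_face [(array([0.5579, 0.2639, 0.0978]), 0.64)]
tote [(array([ 0.6503, -0.1484,  0.0009]), 0.59), (array([ 0.5488, -0.4137,  0.0022]), 0.39)]
tote_near_edge [(array([ 0.6703, -0.2292,  0.0007]), 0.96)]
horseshoe [(array([ 0.545 , -0.4136, -0.0005]), 0.82)]
shoe_toe [(array([ 0.5264, -0.3731,  0.0054]), 0.68)]
hoof_gauge [(array([ 0.3966, -0.0348, -0.0005]), 0.71)]
rasp_handle [(array([0.3761, 0.2425, 0.0037]), 0.46)]
clincher [(array([ 0.5267, -0.3741,  0.0046]), 0.59)]
[0.4579 0.024  1.2523]
stand [(array([ 0.625 , -0.018 , -0.0022]), 0.58)]
cradle [(array([0.5955, 0.1047, 0.0348]), 0.83), (array([0.5549, 0.2675, 0.0987]), 0.42)]
seat [(array([0.5776, 0.1878, 0.0602]), 0.97)]
bar_face [(array([ 0.5251, -0.3716,  0.0058]), 0.71), (array([0.556 , 0.2696, 0.097 ]), 0.54)]
tote [(array([ 0.6503, -0.1447, -0.0013]), 0.57)]
tote_near_edge [(array([ 0.669 , -0.2285,  0.0012]), 0.79)]
horseshoe [(array([ 0.5476, -0.4119, -0.0044]), 0.69)]
shoe_toe [(array([ 0.5261, -0.3705,  0.0024]), 0.74)]
hoof_gauge [(array([ 0.3982, -0.032 ,  0.0016]), 0.65)]
rasp_handle [(array([ 0.3821,  0.2506, -0.    ]), 0.77)]
clincher [(array([0.4723, 0.4659, 0.001 ]), 0.85)]
```

View pics/s0.png

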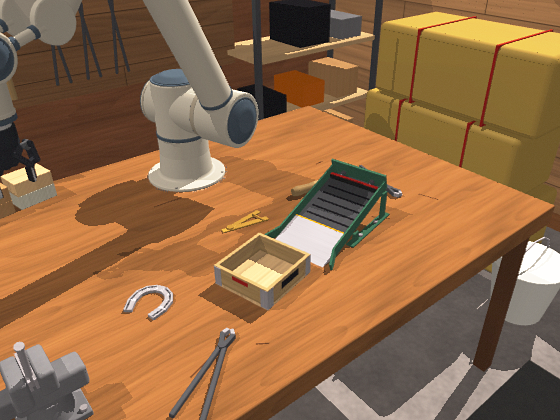

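View pics/t0.png

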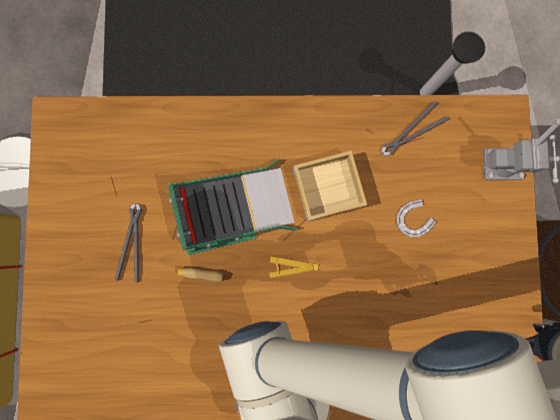

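The scene view shows the shoe at (150,300) with its opening to the lower left, and the tote at (262,270) with its red mark facing the camera. The ramp is behind the tote. The top view agrees: shoe at (416,218), tote at (330,185), dock at (235,210). The reported positions fit these pictures and the given sizes. Next I move above the shoe toe.

Emit:
carry_out([
  [[4.5,-1,-1.5],-0.5,0.3],
  [[9.5,-2.2,-3.2],-1,0.3],
  [[14.5,-3.3,-5],-1.5,0.3],
  [[19.5,-4.4,-6.5],-2,0.3],
  [[24.5,-5.6,-8],-2.5,0.3],
  [[29.5,-6.7,-9.5],-3,0.3],
  [[33,-7.5,-10.7],-3.5,0.3],
  [[34.1,-7.75,-11],-3.5,0.3],
  [[34.1,-7.75,-11],-3.5,0.3],
  [[34.1,-7.75,-11],-3.5,0.3],
], newtons=60)

```text
time_s: 2.45
position: [0.5255, -0.3734, 0.3408]
ee_rot: [0.974, 0.227, -0.0, -0.0]
contact_force: [-0.5, 0.1, 0.2]
gripper_width: 0.702
gripper_force: 0.0
```

Run:
```python
from h import *
np.set_printoptions(precision=4,suppress=True)
st=ctrl.get_state();print(st['position'],R.from_quat(st['ee_rot']).as_matrix(),st['gripper_width'],st['time_s'],st['contact_force'])
s=snap('wrist','w1');t=snap('top')
for q in (s,t):
  for n in ['horseshoe','shoe_toe','tote','tote_near_edge']:
    print(n,[(np.round(d['point'],4),round(d['conf'],2)) for d in spotter.place_of(n,q)[:2]])
ms=spotter.silhouettes('horseshoe',s)[0]['mask'];mt=spotter.silhouettes('horseshoe',t)[0]['mask']
for q,m in((s,ms),(t,mt)):
    c=max(cv2.findContours(m.astype(np.uint8),0,2)[0],key=cv2.contourArea)
    P=np.array([onplane(q,p[0],0.006)[:2] for p in c],np.float32)
    print(cv2.minAreaRect(P),m.sum())
m=spotter.silhouettes('tote',t)[0]['mask'];c=max(cv2.findContours(m.astype(np.uint8),0,2)[0],key=cv2.contourArea)
print(cv2.minAreaRect(np.array([onplane(t,p[0],0.06)[:2] for p in c],np.float32)))
# triangulated toe
print([pix(s,[0.5262,-0.3722,0.004]),pix(t,[0.5262,-0.3722,0.004])])
```

```text
[ 0.5255 -0.3734  0.3408] [[ 0.897   0.4419 -0.0008]
 [ 0.4419 -0.897   0.0003]
 [-0.0006 -0.0007 -1.    ]] 0.7024220514407922 2.45 [-0.4758  0.1399  0.1768]
horseshoe []
shoe_toe [(array([ 0.5217, -0.3731,  0.0061]), 0.57)]
tote []
tote_near_edge []
horseshoe [(array([ 0.5468, -0.4125, -0.0026]), 0.57)]
shoe_toe [(array([ 0.5249, -0.3721,  0.0046]), 0.91)]
tote [(array([ 0.6493, -0.1442,  0.0015]), 0.84)]
tote_near_edge [(array([ 0.6676, -0.2293, -0.0004]), 0.55)]
((0.5467004179954529, -0.4095730185508728), (0.10743772983551025, 0.10704495757818222), 31.26349449157715) 2993
((0.5468971729278564, -0.40736860036849976), (0.10653257369995117, 0.10655642300844193), 29.16653060913086) 539
((0.6477693319320679, -0.14003002643585205), (0.17701950669288635, 0.18690840899944305), 14.732515335083008)
[array([283.9441, 152.8622]), array([401.7558, 225.9627])]
```

Positive tool z is down, so that move raised the tool. Now I go down.

Emit:
carry_out([
  [[0,0,4],0,0.3],
  [[0,0,9],0,0.3],
  [[0,0,14],0,0.3],
  [[0,0,18.5],0,0.3],
  [[0,0,22],0,0.3],
  [[0,0,23],0,0.3],
  [[0,0,23],0,0.3],
  [[0,0,23],0,0.3],
  [[0,0,23],0,0.3],
  [[0,0,23],0,0.3],
])

```text
time_s: 4.35
position: [0.5267, -0.3729, 0.112]
ee_rot: [0.974, 0.227, 0.0, 0.0]
contact_force: [-0.4, 0.3, -0.4]
gripper_width: 0.701
gripper_force: 0.0
```

Run:
```python
from h import *
np.set_printoptions(precision=4,suppress=True)
st=ctrl.get_state();print(st['position'],st['time_s'])
s=snap('wrist')
for n in ['horseshoe','shoe_toe']:
    print(n,[(np.round(d['point'],4),round(d['conf'],2)) for d in spotter.place_of(n,s)[:2]])
f=s['frame'].copy()
for p in ([0.525,-0.3725,0.008],[0.5468,-0.4125,0.008],st['position']): cv2.circle(f,tuple(int(v) for v in pix(s,p)),4,(255,0,0),-1)
cv2.imwrite('pics/w2.png',f[:,:,::-1])
```

```text
[ 0.5267 -0.3729  0.112 ] 4.35
horseshoe []
shoe_toe [(array([ 0.5203, -0.3704,  0.0032]), 0.91)]
```

View pics/w2.png

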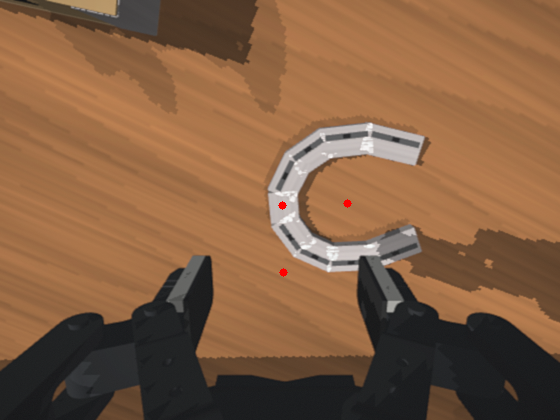

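The wrist view puts the toe web at (284,208), 3 px from my estimate at (282,205). The heels at (420,148) and (410,240) show the shoe turned about 5° from the tool. I correct that and go down to grip.

Emit:
carry_out([
  [[-0.1,-0.1,4],-3,0.4],
  [[-0.15,-0.1,8],-5,0.4],
  [[-0.15,-0.1,10],-5,0.4],
  [[-0.15,-0.1,11],-5,0.4],
  [[-0.15,-0.1,11.1],-5,0.4],
  [[-0.15,-0.1,11.1],-5,1],
  [[-0.15,-0.1,11.1],-5,1],
  [[-0.15,-0.1,11.1],-5,1],
  [[-0.15,-0.1,11.1],-5,1],
  [[-0.15,-0.1,11.1],-5,1],
], newtons=60)

```text
time_s: 5.75
position: [0.5252, -0.3728, 0.0016]
ee_rot: [0.963, 0.27, 0.0, 0.001]
contact_force: [-0.7, 0.8, 8.3]
gripper_width: 0.206
gripper_force: 58.2
```

Emit:
carry_out([
  [[0,0,-4],0,1],
  [[0,0,-8],0,1],
  [[2,-1.3,-12],3,1],
  [[6,-4,-13],6,1],
  [[10,-6.8,-13],9,1],
  [[14,-9.5,-13],12,1],
  [[18,-12.2,-13],15,1],
  [[21.5,-14.5,-13],17,1],
  [[23.3,-15.8,-13],17,1],
  [[23.3,-15.8,-13],17,1],
])

```text
time_s: 7.0
position: [0.642, -0.1153, 0.1305]
ee_rot: [0.992, 0.126, 0.0, 0.0]
contact_force: [0.0, -0.3, -4.0]
gripper_width: 0.214
gripper_force: 58.9
```

Run:
```python
from h import *
np.set_printoptions(precision=4,suppress=True)
st=ctrl.get_state();print(st['position'],st['time_s'],st['gripper_width'])
s=snap('scene','s3');t=snap('top')
for q in (s,t):
  for n in ['horseshoe','shoe_toe','tote','tote_near_edge']:
    print(n,[(np.round(d['point'],4),round(d['conf'],2)) for d in spotter.place_of(n,q)[:2]])
```

```text
[ 0.642  -0.1153  0.1305] 7.0 0.21430617799922944
horseshoe [(array([ 0.6516, -0.1577,  0.1302]), 0.93)]
shoe_toe [(array([ 0.6407, -0.1127,  0.1335]), 0.92)]
tote [(array([ 0.649 , -0.1468,  0.0026]), 0.85)]
tote_near_edge [(array([ 0.6718, -0.2272,  0.0034]), 0.89)]
horseshoe [(array([ 0.6529, -0.1578,  0.1258]), 0.56)]
shoe_toe [(array([ 0.6437, -0.1143,  0.1357]), 0.64)]
tote [(array([ 0.6459, -0.144 ,  0.0001]), 0.69)]
tote_near_edge [(array([ 0.6674, -0.2282,  0.0003]), 0.89)]
```

View pics/s3.png

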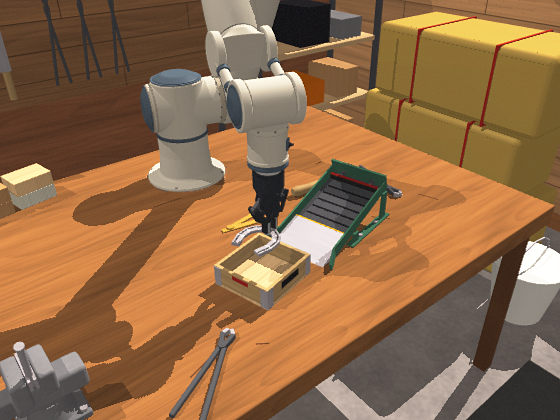

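The shoe is held level above the tote, at (257,240) in the picture. I lower it and release.

Emit:
carry_out([
  [[0,0,4],0,1],
  [[0,0,8],0,1],
  [[0,0,10.5],0,1],
  [[0,0,11.6],0,1],
  [[0,0,11.8],0,1],
  [[0,0,11.8],0,0.6],
  [[0,0,11.8],0,0.6],
  [[0,0,11.8],0,0.6],
  [[0,0,9],0,0.6],
  [[0,0,5],0,0.6],
])

```text
time_s: 8.75
position: [0.6411, -0.1162, 0.0805]
ee_rot: [0.992, 0.124, -0.001, -0.0]
contact_force: [0.5, 0.7, 0.6]
gripper_width: 0.4
gripper_force: 0.0
```

Emit:
carry_out([
  [[0,0,-4],-5,0.6],
  [[0.1,1,-6],-15,0.4],
  [[0.1,4,-6],-25,0.2],
  [[0.1,7,-6],-35,0],
  [[0.1,10,-6],-45,0],
  [[0.2,13,-6],-55,0],
  [[0.2,15.7,-6],-65,0],
  [[0.2,15.7,-6],-75,0],
  [[0.2,15.7,-5],-85,0],
  [[0.2,15.7,-3],-89.2,0],
])

```text
time_s: 10.0
position: [0.683, -0.2684, 0.1111]
ee_rot: [0.618, 0.787, 0.0, 0.001]
contact_force: [1.1, 0.2, -0.9]
gripper_width: 1.001
gripper_force: 0.0
```

```bash
cat > meas.py <<'E'
from h import *
np.set_printoptions(precision=4,suppress=True)
st=ctrl.get_state();r=R.from_quat(st['ee_rot']).as_matrix();print(st['position'],st['time_s'],st['gripper_width'],'yaw',np.degrees(np.arctan2(r[1,0],r[0,0])),st['contact_force'])
F=np.array([0.625,-0.018]);th=np.radians(103.4);ex=np.array([np.cos(th),np.sin(th)]);ey=np.array([-ex[1],ex[0]])
def dock(p): d=np.asarray(p)[:2]-F; return np.r_[d@ex,d@ey,p[2]]
print('tool dock',dock(st['position']),'F dock',st['contact_force'][:2]@ex,st['contact_force'][:2]@ey)
E
python3 - <<'E'
from meas import *
s=snap('scene');t=snap('top')
for q in (s,t):
  for n in ['horseshoe','tote','tote_near_edge','stand','bar_face','cradle']:
    print(n,[(dock(d['point']),round(d['conf'],2)) for d in spotter.place_of(n,q)[:2]])
E
```

```text
[ 0.683  -0.2684  0.1111] 10.0 1.0014833126104508 yaw 103.72077120873352 [ 1.0758  0.2363 -0.9176]
tool dock [-0.257   0.0016  0.1111] F dock -0.01946767448002013 -1.101231696352204
horseshoe [(array([-0.1447,  0.0073,  0.0067]), 0.78)]
tote [(array([-0.1309,  0.0054,  0.0022]), 0.69)]
tote_near_edge [(array([-0.2164,  0.006 ,  0.0011]), 0.58)]
stand [(array([-0.0013, -0.0025,  0.0004]), 0.84)]
bar_face [(array([ 0.2889, -0.0003,  0.1005]), 0.62)]
cradle [(array([ 0.1284, -0.0016,  0.0319]), 0.61), (array([ 0.0391,  0.2297, -0.002 ]), 0.49)]
horseshoe [(array([-0.1426,  0.0055,  0.0053]), 0.67)]
tote [(array([-0.1292,  0.0049,  0.0009]), 0.95)]
tote_near_edge [(array([-0.2154,  0.0046, -0.0005]), 0.7)]
stand [(array([ 0.0015,  0.0026, -0.0021]), 0.87), (array([0.2122, 0.0003, 0.0597]), 0.33)]
bar_face [(array([0.2947, 0.0024, 0.0981]), 0.51)]
cradle [(array([0.1266, 0.0016, 0.0325]), 0.62)]
```

Emit:
carry_out([
  [[0,0,3],0,0],
  [[0,0,6],0,0],
  [[0,0,8.5],0,0],
  [[0,0.1,9.1],0,0],
  [[0.8,0.1,9.1],0,0],
  [[1.6,0.1,9.1],0,0],
  [[2.4,0.1,9.1],0,0],
  [[3.2,0.1,9.1],0,0],
  [[4,0.1,9.1],0,0],
  [[5,0.1,9.1],0,0],
])

```text
time_s: 11.95
position: [0.6718, -0.2189, 0.0195]
ee_rot: [0.619, 0.785, 0.0, 0.0]
contact_force: [0.3, -2.8, 1.3]
gripper_width: 1.001
gripper_force: 1.3
```

```bash
cat > look.py <<'E'
from meas import *
import sys
for v in ('scene','top'):
  q=snap(v,sys.argv[1] if len(sys.argv)>1 and v=='scene' else None)
  for n in ['horseshoe','tote','tote_near_edge']:
    print(n,[(dock(d['point']),round(d['conf'],2)) for d in spotter.place_of(n,q)[:1]])
E
python3 look.py
```

```text
[ 0.6718 -0.2189  0.0195] 11.95 1.001042375229228 yaw 103.48231069754567 [ 0.3368 -2.7937  1.3303]
tool dock [-0.2063  0.001   0.0195] F dock -2.79569553662424 0.3198106943976254
horseshoe [(array([-0.1207,  0.0049,  0.0075]), 0.46)]
tote [(array([-0.11  ,  0.0075,  0.0019]), 0.64)]
tote_near_edge [(array([-0.1951,  0.0084, -0.0014]), 0.92)]
horseshoe [(array([-0.1198,  0.0014,  0.0047]), 0.66)]
tote [(array([-0.1047,  0.0036, -0.0009]), 0.93)]
tote_near_edge [(array([-0.1927,  0.0059,  0.0022]), 0.72)]
```

Emit:
carry_out([
  [[1.2,0.1,0],0,0],
  [[2.6,0.2,0],0,0],
  [[4,0.3,0],0,0],
  [[5.4,0.4,0],0,0],
  [[6.8,0.5,0],0,0],
  [[8.2,0.5,0],0,0],
  [[9.6,0.5,0],0,0],
  [[11,0.5,0],0,0],
  [[12.4,0.5,0],0,0],
  [[13.6,0.5,0],0,0],
])

```text
time_s: 13.6
position: [0.6446, -0.0848, 0.0193]
ee_rot: [0.619, 0.785, 0.0, -0.0]
contact_force: [1.1, -2.6, -0.9]
gripper_width: 1.001
gripper_force: 1.3
```

```bash
python3 look.py s4
```

```text
[ 0.6446 -0.0848  0.0193] 13.6 1.0013433579316358 yaw 103.49659356542074 [ 1.0796 -2.5892 -0.857 ]
tool dock [-0.0695 -0.0036  0.0193] F dock -2.768889845036622 -0.45020354076415453
horseshoe [(array([0.0198, 0.0022, 0.0266]), 0.55)]
tote [(array([0.0378, 0.0029, 0.023 ]), 0.64)]
tote_near_edge [(array([-0.0427,  0.001 , -0.0013]), 0.62)]
horseshoe [(array([ 0.0258, -0.0017,  0.0243]), 0.72)]
tote [(array([0.0442, 0.0002, 0.0226]), 0.68)]
tote_near_edge [(array([-0.0425, -0.0004,  0.0002]), 0.72)]
```

View pics/s4.png

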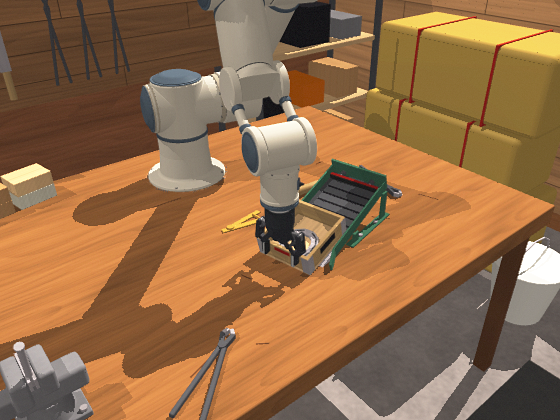

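The tote rides up the ramp straight, with its near end at (285,255). I continue up the slope.

Emit:
carry_out([
  [[1,0,0],0,0],
  [[2,0,0],0,0],
  [[3,0,0],0,0],
  [[4,0,0],0,0],
  [[5,0,-0.3],0,0],
  [[6,0,-0.6],0,0],
  [[7,0,-0.95],0,0],
  [[8,0,-1.3],0,0],
  [[8.8,0,-1.55],0,0],
  [[8.8,0,-1.55],0,0],
])

```text
time_s: 15.25
position: [0.6242, 0.0006, 0.035]
ee_rot: [0.619, 0.785, 0.0, -0.0]
contact_force: [0.3, -0.7, -0.2]
gripper_width: 1.003
gripper_force: 0.6
```

```bash
cat >> look.py <<'E'
  a=np.radians(18)
  for n in ['tote_near_edge','tote','bar_face']:
    for d in spotter.place_of(n,q)[:1]:
      p=dock(d['point']);x=p[0]-.1264;z=p[2]-.0316
      print('  cradle',n,np.array([x*np.cos(a)+z*np.sin(a),p[1],-x*np.sin(a)+z*np.cos(a)]))
E
python3 look.py
```

```text
[0.6242 0.0006 0.035 ] 15.25 1.0034693322733794 yaw 103.52908055084023 [ 0.3209 -0.7323 -0.1956]
tool dock [ 0.0183 -0.0035  0.035 ] F dock -0.7866880559034495 -0.14248369057896157
horseshoe [(array([ 0.1051, -0.0005,  0.0443]), 0.77)]
tote [(array([0.1277, 0.004 , 0.0441]), 0.75)]
tote_near_edge [(array([0.0492, 0.0035, 0.0174]), 0.93)]
  cradle tote_near_edge [-0.0778  0.0035  0.0103]
  cradle tote [0.0051 0.004  0.0115]
  cradle bar_face [ 0.1759 -0.0002  0.0145]
horseshoe [(array([ 0.1046, -0.0021,  0.0402]), 0.73)]
tote [(array([0.1305, 0.0003, 0.0435]), 0.93)]
tote_near_edge [(array([0.0474, 0.0051, 0.0146]), 0.67)]
  cradle tote_near_edge [-0.0804  0.0051  0.0083]
  cradle tote [0.0076 0.0003 0.01  ]
  cradle bar_face [0.184  0.0029 0.0104]
```

Emit:
carry_out([
  [[0.9,0,-0.3],0,0],
  [[1.8,0,-0.6],0,0],
  [[2.7,0,-0.9],0,0],
  [[3.6,0,-1.2],0,0],
  [[4.4,0,-1.45],0,0],
  [[5.2,0,-1.7],0,0],
  [[5.8,0,-1.9],0,0],
  [[6.4,0,-2.1],0,0],
  [[6.4,0,-2.1],0,0],
  [[6.4,0,-2.1],0,0],
])

```text
time_s: 17.2
position: [0.6094, 0.0621, 0.0558]
ee_rot: [0.619, 0.785, 0.0, -0.0]
contact_force: [-0.0, -1.2, 0.4]
gripper_width: 1.002
gripper_force: 0.6
```

```bash
python3 look.py s5
```

```text
[0.6094 0.0621 0.0558] 17.2 1.001790827943709 yaw 103.49606879623818 [-0.0253 -1.1903  0.4347]
tool dock [ 0.0815 -0.0034  0.0558] F dock -1.1519937310089663 0.3004119724237318
horseshoe [(array([0.166 , 0.0004, 0.059 ]), 0.51)]
tote [(array([0.1914, 0.0033, 0.0604]), 0.94)]
tote_near_edge [(array([0.107 , 0.0047, 0.0353]), 0.64)]
  cradle tote_near_edge [-0.0173  0.0047  0.0095]
  cradle tote [0.0707 0.0033 0.0073]
  cradle bar_face [0.0461 0.002  0.0167]
horseshoe [(array([ 0.1657, -0.0018,  0.0568]), 0.7)]
tote [(array([0.1958, 0.001 , 0.0582]), 0.97)]
tote_near_edge [(array([0.1066, 0.0038, 0.0344]), 0.71)]
  cradle tote_near_edge [-0.018   0.0038  0.0088]
  cradle tote [0.0742 0.001  0.0039]
  cradle bar_face [0.0733 0.002  0.0067]
```

View pics/s5.png

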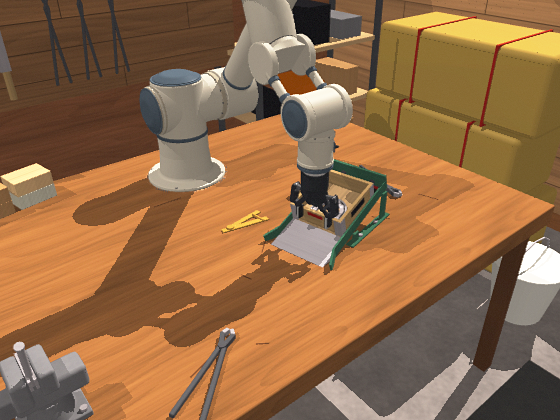

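The tote is between the cheeks, its front on the deck and its near end at about (315,225). About 15 mm is left before the bar. I creep forward.

Emit:
carry_out([
  [[0.2,0,-0.06],0,0],
  [[0.4,0,-0.13],0,0],
  [[0.6,0,-0.2],0,0],
  [[0.8,0,-0.26],0,0],
  [[0.9,0,-0.29],0,0],
  [[1.0,0,-0.32],0,0],
  [[1.05,0,-0.34],0,0],
  [[1.1,0,-0.36],0,0],
  [[1.1,0,-0.36],0,0],
  [[1.1,0,-0.36],0,0],
])

```text
time_s: 19.15
position: [0.6068, 0.0728, 0.0594]
ee_rot: [0.619, 0.785, 0.0, -0.0]
contact_force: [0.5, -2.6, -0.6]
gripper_width: 0.999
gripper_force: 1.4
```

```bash
python3 look.py
```

```text
[0.6068 0.0728 0.0594] 19.15 0.9988506753301816 yaw 103.4910879830048 [ 0.4715 -2.619  -0.5861]
tool dock [ 0.0925 -0.0034  0.0594] F dock -2.6569290609541287 0.14828106709192823
horseshoe [(array([0.1789, 0.0007, 0.0636]), 0.62)]
tote [(array([0.2013, 0.0016, 0.0607]), 0.85)]
tote_near_edge [(array([0.1216, 0.0025, 0.0388]), 0.91)]
  cradle tote_near_edge [-0.0024  0.0025  0.0083]
  cradle tote [0.0802 0.0016 0.0045]
  cradle bar_face [-0.0044  0.003   0.0102]
horseshoe [(array([ 0.1761, -0.001 ,  0.0566]), 0.51)]
tote [(array([0.2037, 0.0018, 0.0613]), 0.59)]
tote_near_edge [(array([0.1231, 0.0024, 0.0385]), 0.73)]
  cradle tote_near_edge [-0.001   0.0024  0.0076]
  cradle tote [0.0827 0.0018 0.0044]
  cradle bar_face [ 0.1801 -0.0001  0.013 ]
```

Emit:
carry_out([
  [[0.03,0,-0.01],0,0],
  [[0.06,0,-0.02],0,0],
  [[0.09,0,-0.03],0,0],
  [[0.12,0,-0.04],0,0],
  [[0.15,0,-0.05],0,0],
  [[0.18,0,-0.06],0,0],
  [[0.2,0,-0.06],0,0],
  [[0.2,0,-0.06],0,0],
  [[0.2,0,-0.06],0,0],
  [[0.2,0,-0.06],0,0],
])

```text
time_s: 21.1
position: [0.6064, 0.0747, 0.06]
ee_rot: [0.619, 0.785, 0.0, 0.0]
contact_force: [0.7, -3.3, -0.8]
gripper_width: 1.004
gripper_force: 1.6
```

```bash
python3 meas.py
```

```text
[0.6064 0.0747 0.06  ] 21.1 1.0038457165141232 yaw 103.493020086821 [ 0.7369 -3.2673 -0.8078]
tool dock [ 0.0945 -0.0034  0.06  ] F dock -3.3490959854302167 0.04034464178106618
```

Emit:
carry_out([
  [[0.03,0,-0.01],0,0],
  [[0.06,0,-0.02],0,0],
  [[0.09,0,-0.03],0,0],
  [[0.12,0,-0.04],0,0],
  [[0.15,0,-0.05],0,0],
  [[0.15,0,-0.05],0,0],
  [[0.15,0,-0.05],0,0],
  [[0.15,0,-0.05],0,0],
  [[0.15,0,-0.05],0,0],
  [[0.15,0,-0.05],0,0],
])

```text
time_s: 22.35
position: [0.6061, 0.0761, 0.0605]
ee_rot: [0.619, 0.785, 0.0, 0.0]
contact_force: [2.4, -4.9, -2.6]
gripper_width: 1.001
gripper_force: 2.4
```

Emit:
carry_out([
  [[0.03,0,-0.01],0,0],
  [[0.06,0,-0.02],0,0],
  [[0.09,0,-0.03],0,0],
  [[0.1,0,-0.03],0,0],
  [[0.1,0,-0.03],0,0],
  [[0.1,0,-0.03],0,0],
  [[0.1,0,-0.03],0,0],
  [[0.1,0,-0.03],0,0],
  [[0.1,0,-0.03],0,0],
  [[0.1,0,-0.03],0,0],
])

```text
time_s: 23.6
position: [0.6059, 0.0769, 0.0608]
ee_rot: [0.619, 0.785, -0.0, 0.0]
contact_force: [2.3, -6.4, -2.0]
gripper_width: 1.001
gripper_force: 3.5
```

Emit:
carry_out([
  [[0.03,0,-0.01],0,0],
  [[0.06,0,-0.02],0,0],
  [[0.09,0,-0.03],0,0],
  [[0.1,0,-0.03],0,0],
  [[0.1,0,-0.03],0,0],
  [[0.1,0,-0.03],0,0],
  [[0.1,0,-0.03],0,0],
  [[0.1,0,-0.03],0,0],
  [[0.1,0,-0.03],0,0],
  [[0.1,0,-0.03],0,0],
])

```text
time_s: 24.85
position: [0.6058, 0.0776, 0.0611]
ee_rot: [0.619, 0.785, -0.0, 0.0]
contact_force: [2.3, -8.7, -4.1]
gripper_width: 0.999
gripper_force: 4.7
```

```bash
python3 meas.py
```

```text
[0.6058 0.0776 0.0611] 24.85 0.9986039034029416 yaw 103.50024082560472 [ 2.2586 -8.7275 -4.1123]
tool dock [ 0.0975 -0.0035  0.0611] F dock -9.013287025505258 -0.17457129289267215
```

Emit:
carry_out([
  [[0.04,0,0],0,0],
  [[0.08,0,0],0,0],
  [[0.12,0,0.02],0,0],
  [[0.16,0,0.03],0,0],
  [[0.18,0,0.04],0,0],
  [[0.18,0,0.05],0,0],
  [[0.18,0,0.05],0,0],
  [[0.18,0,0.05],0,0],
  [[0.18,0,0.05],0,0],
  [[0.18,0,0.05],0,0],
])

```text
time_s: 26.1
position: [0.6058, 0.0787, 0.0611]
ee_rot: [0.619, 0.785, -0.0, 0.001]
contact_force: [1.7, -15.9, 2.1]
gripper_width: 1.0
gripper_force: 8.0
```

```bash
python3 meas.py
```

```text
[0.6058 0.0787 0.0611] 26.1 0.9997136455998428 yaw 103.50367112478371 [  1.7106 -15.8795   2.0504]
tool dock [ 0.0985 -0.0037  0.0611] F dock -15.84362854598697 2.015973300596084
```

Emit:
carry_out([
  [[0.03,0,0],0,0],
  [[0.06,0,0],0,0],
  [[0.06,0,0.05],0,0],
  [[0.06,0,0.1],0,0],
  [[0.06,0,0.15],0,0],
  [[0.06,0,0.2],0,0],
  [[0.06,0,0.25],0,0],
  [[0.06,0,0.3],0,0],
  [[0.06,0,0.3],0,0],
  [[0.06,0,0.3],0,0],
])

```text
time_s: 27.35
position: [0.6061, 0.0791, 0.0583]
ee_rot: [0.619, 0.785, 0.0, 0.001]
contact_force: [3.8, -17.6, 6.3]
gripper_width: 1.003
gripper_force: 8.9
```

```bash
python3 look.py
```

```text
[0.6061 0.0791 0.0583] 27.35 1.0030574817767721 yaw 103.4998786853247 [  3.8358 -17.5675   6.2787]
tool dock [ 0.0989 -0.0041  0.0583] F dock -17.978195916866827 0.3398966976452462
horseshoe [(array([0.1837, 0.0026, 0.0658]), 0.67)]
tote [(array([0.208 , 0.0012, 0.0646]), 0.9)]
tote_near_edge [(array([0.1277, 0.0038, 0.0392]), 0.69)]
  cradle tote_near_edge [0.0035 0.0038 0.0068]
  cradle tote [0.0878 0.0012 0.0062]
horseshoe [(array([ 0.181 , -0.001 ,  0.0603]), 0.43)]
tote [(array([0.2113, 0.0003, 0.0646]), 0.78)]
tote_near_edge [(array([0.1252, 0.0015, 0.0412]), 0.96)]
  cradle tote_near_edge [0.0018 0.0015 0.0095]
  cradle tote [0.091  0.0003 0.0051]
  cradle bar_face [0.185  0.0007 0.0131]
```

Emit:
carry_out([
  [[0.02,0,0.02],0,0],
  [[0.04,0,0.04],0,0],
  [[0.06,0,0.06],0,0],
  [[0.08,0,0.08],0,0],
  [[0.08,0,0.1],0,0],
  [[0.08,0,0.13],0,0],
  [[0.08,0,0.16],0,0],
  [[0.08,0,0.2],0,0],
  [[0.08,0,0.2],0,0],
  [[0.08,0,0.2],0,0],
])

```text
time_s: 29.3
position: [0.6062, 0.0796, 0.0565]
ee_rot: [0.619, 0.785, 0.0, 0.002]
contact_force: [4.4, -20.3, 7.6]
gripper_width: 1.001
gripper_force: 10.7
```

```bash
python3 meas.py
```

```text
[0.6062 0.0796 0.0565] 29.3 1.0005449576961576 yaw 103.50018908136241 [  4.4253 -20.3466   7.6098]
tool dock [ 0.0993 -0.0043  0.0565] F dock -20.81826867947417 0.4104525905695799
```

Emit:
carry_out([
  [[0.02,0,0.02],0,0],
  [[0.04,0,0.04],0,0],
  [[0.06,0,0.06],0,0],
  [[0.08,0,0.08],0,0],
  [[0.08,0,0.1],0,0],
  [[0.08,0,0.13],0,0],
  [[0.08,0,0.16],0,0],
  [[0.08,0,0.2],0,0],
  [[0.08,0,0.2],0,0],
  [[0.08,0,0.2],0,0],
])

```text
time_s: 30.55
position: [0.6056, 0.0805, 0.0536]
ee_rot: [0.619, 0.785, -0.0, 0.001]
contact_force: [6.8, -19.3, -5.8]
gripper_width: 0.998
gripper_force: 10.1
```

```bash
python3 look.py
```

```text
[0.6056 0.0805 0.0536] 30.55 0.9984650541986897 yaw 103.49722708802425 [  6.7953 -19.3242  -5.8285]
tool dock [ 0.1003 -0.004   0.0536] F dock -20.372877984405445 -2.1319361846286466
horseshoe [(array([0.1826, 0.0019, 0.0619]), 0.46)]
tote [(array([0.2103, 0.0023, 0.065 ]), 0.85)]
tote_near_edge [(array([0.129 , 0.0051, 0.0374]), 0.75)]
  cradle tote_near_edge [0.0043 0.0051 0.0047]
  cradle tote [0.0901 0.0023 0.0058]
horseshoe [(array([ 0.1843, -0.0015,  0.0635]), 0.53)]
tote []
tote_near_edge [(array([0.1316, 0.0007, 0.0367]), 0.68)]
  cradle tote_near_edge [0.0066 0.0007 0.0032]
  cradle bar_face [0.1846 0.0018 0.013 ]
```

The vertical force changed sign, so the near edge has cleared the lip and hangs on finger friction. I ease the push slightly and stroke it down.

Emit:
carry_out([
  [[-0.04,0,0.05],0,0],
  [[-0.05,0,0.15],0,0],
  [[-0.05,0,0.3],0,0],
  [[-0.05,0,0.45],0,0],
  [[-0.05,0,0.6],0,0],
  [[-0.05,0,0.75],0,0],
  [[-0.05,0,0.9],0,0],
  [[-0.05,0,1.0],0,0],
  [[-0.05,0,1.0],0,0],
  [[-0.05,0,1.0],0,0],
])

```text
time_s: 32.5
position: [0.6058, 0.0803, 0.0442]
ee_rot: [0.619, 0.785, 0.0, 0.001]
contact_force: [4.4, -17.1, 4.0]
gripper_width: 1.004
gripper_force: 8.6
```

```bash
python3 look.py
```

```text
[0.6058 0.0803 0.0442] 32.5 1.0040733473578947 yaw 103.49812211672462 [  4.4015 -17.1264   4.0049]
tool dock [ 0.1001 -0.0041  0.0442] F dock -17.680138986173898 -0.3126699420293925
horseshoe [(array([0.1844, 0.0015, 0.0618]), 0.57)]
tote [(array([0.2129, 0.0007, 0.0609]), 0.96)]
tote_near_edge [(array([0.13  , 0.0005, 0.0324]), 0.93)]
  cradle tote_near_edge [ 0.0036  0.0005 -0.0003]
  cradle tote [0.0913 0.0007 0.0011]
horseshoe [(array([ 0.184 , -0.0017,  0.0562]), 0.4)]
tote [(array([0.2146, 0.0016, 0.0591]), 0.75)]
tote_near_edge [(array([0.1277, 0.0002, 0.0329]), 0.84)]
  cradle tote_near_edge [0.0017 0.0002 0.0008]
  cradle tote [ 0.0924  0.0016 -0.0011]
  cradle bar_face [0.1826 0.0033 0.0096]
```

The near edge is down on the deck. I back off.

Emit:
carry_out([
  [[-0.1,0,0.05],0,0],
  [[-0.2,0,0.05],0,0],
  [[-0.35,0,0.05],0,0],
  [[-0.6,0,0.05],0,0],
  [[-1.2,0,0],0,0],
  [[-2.2,0,0],0,0],
  [[-3.5,0,-1],0,0],
  [[-5,0,-4],0,0],
  [[-6,0,-8],0,0],
  [[-6,0,-11],0,0],
])

```text
time_s: 34.45
position: [0.6194, 0.0215, 0.156]
ee_rot: [0.62, 0.785, 0.0, 0.001]
contact_force: [0.5, -0.0, -0.2]
gripper_width: 0.995
gripper_force: 0.0
```

```bash
python3 look.py s6
python3 - <<'E'
from h import *
import cv2
f=cv2.imread('pics/s6.png')[140:300,220:440];cv2.imwrite('pics/s6c.png',cv2.resize(f,None,fx=3.5,fy=3.5,interpolation=2))
E
```

```text
[0.6194 0.0215 0.156 ] 34.45 0.995293304436381 yaw 103.41646655045534 [ 0.487  -0.0292 -0.1553]
tool dock [ 0.0397 -0.0037  0.156 ] F dock -0.14127130830140486 -0.46697946045663186
horseshoe [(array([-0.0011,  0.0012, -0.0027]), 0.68)]
tote [(array([ 0.209 , -0.    ,  0.0621]), 0.95)]
tote_near_edge [(array([0.1287, 0.0015, 0.0332]), 0.77)]
  cradle tote_near_edge [0.0026 0.0015 0.0008]
  cradle tote [ 0.088  -0.      0.0035]
horseshoe [(array([0.1852, 0.0004, 0.0536]), 0.68)]
tote [(array([0.2151, 0.0001, 0.0605]), 0.94)]
tote_near_edge [(array([0.1292, 0.0029, 0.0347]), 0.7)]
  cradle tote_near_edge [0.0036 0.0029 0.0021]
  cradle tote [0.0933 0.0001 0.0001]
  cradle bar_face [0.1831 0.0034 0.0108]
```

View pics/s6c.png

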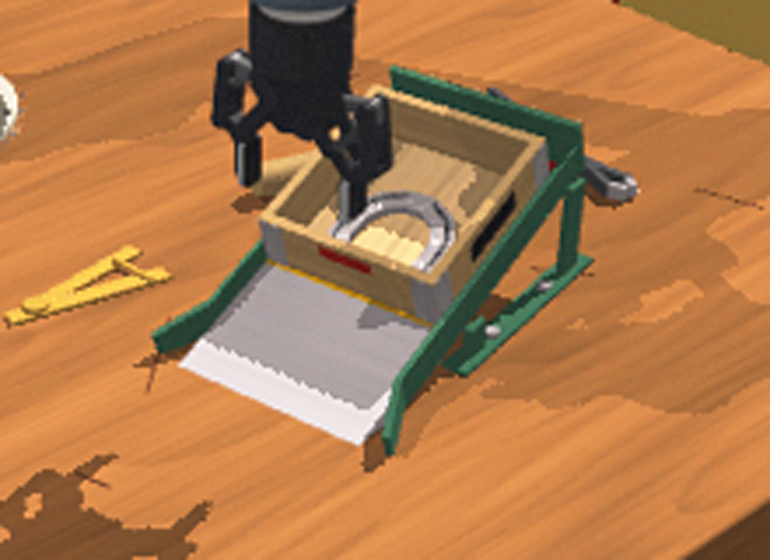

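The picture shows the tote seated behind the yellow lip, whose edge runs from (270,262) to (430,325). The shoe lies inside at about (400,230), and the gripper is clear. I hand the job in.

```bash
python3 -c "
from plant import close_job
print(close_job())"
```

```text
the job is handed in; nothing more can be done
None
```

The tote is seated on the deck behind the lip with the horseshoe lying in it, released with the gripper clear, and the job is handed in at about 35 s; no verdict came back, and the bar's travel was judged only from contact forces (estimated peak about 4.2 mm, limit 4.5 mm).

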